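Tap the wedge tight to lock a printing block in its jig

ROBOT

A 6-joint arm with a two-finger parallel gripper is mounted at the origin on the work surface. World frame = base frame: x ahead of the robot, y to its left, z up, the work surface at z = 0. Lengths are in mm, angles in rad, forces in N, time in s.
With the tool pointing down it reaches from about 325 to 900 mm from the base axis. Payload 6.1 kg.
Tool frame: the origin (TCP) lies on the centre line of the jaws, within the pads' length; the fingertips stand arm.nose_length ahead of it and the grasp point (between the pads) lies 2 mm behind it (arm.nose_length is the distance from the TCP to the fingertips, in mm); z points along the fingers, y is the direction in which the jaws open and shut (so a half turn about z gives the same grasp; the last joint's range is limited). The gripper opens to 85 mm and grips with 20 to 120 N. Pads are 22 mm wide; open, the fingers measure 114 mm over their backs; the gripper's body (76 mm by 85 mm) begins 54 mm behind the grasp point. The pads swing forward as they close: fully open they stand 13 mm farther back than shut.
Start: joints at [-1.3, 0.22, 1.526, -0, 1.395, -0.126], TCP at [241.535, -576.434, 228.1] pointing down, gripper open.
Joint ranges: [-2.98, 2.98], [-0.91, 2.08], [0.09, 2.57], [-1.24, 4.39], [0.2, 2.65], [-2.68, 2.68]. Speed limits (rad/s): [2.57, 2.57, 3.01, 3.14, 3.14, 3.14].

INTERFACE

Orientations are given as a unit quaternion [w, x, y, z].
In Python, from cell import arm gives the robot as it stands.
- The arm moves only by the tool apply_moves, never from a script. Its argument "commands" is a list that holds one entry, the list of rows, each a list of 5 numbers: the shift along the world's x, y, z in mm, then the turn about the world's z in rad, then the opening in per cent of the stroke, from 0 (shut) to 100 (fully open). A call has 1 to 5 rows; each row is the pose to reach, as a shift and turn from the pose measured when the call began; what a row does not reach only later rows make up. A row lasts 1/12 s, in which the tool goes at most 41.7 mm and 7.16 degrees, less where a joint would pass 70% of its speed; a pose out of reach is approached as far as the arm can. A call with a gripper value outside its range is refused whole. The fingers move at their own pace and stop on an object; "newtons" is the grip in N (left out, the last holds). Time passes only in rows, so rows that repeat a pose let the fingers close. It gives the time, the measured TCP pose, the force and the opening at its end, in the units of the state.
- arm.state(): the state, without advancing time (a new reading comes with each control period).
- arm.capture(name): name is "side" or "top" or "wrist"; returns a dict with "pixels" (384x512x3 uint8, red, green, blue), "fx", "fy", "cx", "cy" (pixels), "D" ([k1, k2, p1, p2, k3] as OpenCV has them; the pictures are not rectified), "R" (3x3) and "t" (3): a world point X has camera coordinates R X + t; the wrist camera has in their place "hand_eye" (4x4, takes a point from camera to tool coordinates, whose origin is the TCP and whose axes are the flange's). Camera axes: x right, y down, z forward; pixel columns grow to the right and rows downward; lengths in mm; the calibration is good to about 2 mm. A picture is of the moment at which its call begins: read the wrist's pose just before it. There is no depth.
- arm.sign_off(): hands the job in, once; it reports no verdict.
Trained networks look in the newest picture that a camera, given by its name, has taken for a name from the list of things; names that differ only in an ending like _2 or _b are one class to them, and where a whole thing is asked for, a point or a joint stands for the part that bears it (a point fixed in the world has none). Each returns a list of dicts, best first, with "p" (0 to 1); they miss things now and then, are a little off and sometimes report something else, mostly with a low value. They report only what shows in the picture. A call takes as long as a camera call. They do not tell look-alikes from the thing itself.
- arm.silhouettes(camera, label): "pixels" (384x512 bool, what is visible of it) and "rect" ([centre column, centre row, width, height] in pixels, round what is visible of it).
The state is a dict: "t": time; "q": joint angles; "qd": joint speeds; "joint_torque": joint torques, N m; "tool_pos": TCP position; "eef_rot": TCP orientation; "force": force on the tool from outside, world axes, zero at the start; "torque": the same for the moment, N m; "opening": finger opening in mm.
Only numpy, scipy, OpenCV 4.12 (cv2) and the standard library are available. Lean on these libraries where they do the work, as an engineer would, in place of code of your own. Each camera call takes 0.05 s, during which the arm holds its last target.

TASK

Lock the printing block in its jig: pick up the hammer from the mat and drive the wooden wedge along its fence with several separate light taps on its wide red end (not one long shove, no hard blows, never pushed by hand) until it stops advancing and sits tight. Then lay the hammer gently back down flat on the mat, and leave the block, the jig and everything else untouched.

Things in the scene. Friction and masses are not known exactly. Their poses are not given: they have to be found in the camera images.
- hammer: Soft-faced hammer, about 400 g, lying on the blue mat. Origin: centre of its underside, below the middle of the head. The head is a cylinder 32 mm thick, 90 mm long along the hammer's y axis, its axis 16 mm above the origin; flat yellow striking faces at y = +45 and -45 mm, either may be used. At first its x axis points away from the robot, turned up to 0.4 rad.
- hammer_grip (a point): Best place to grip the hammer: on the handle's centre line, 45 mm from the head's axis (hammer x = -45 mm), near the centre of mass. The straight wooden handle runs from the head along the hammer's -x to x = -170 mm, 20 mm wide (y), 26 mm tall (z), flat-sided; same axes as the hammer. With the hammer lying, this point is 19 mm above the table.
- wedge: Brown wooden wedge lying flat on the jig board, 250 mm long, 34 mm tall, tapering from 50 mm wide at its red butt to 9 mm at the tip. Origin: middle of the butt face's lower edge, 10 mm above the table. It moves only along its +y axis (butt to tip), guided by a grey metal fence at its -x side, and presses the block at its +x side. Its butt looks to the robot's right.
- wedge_butt (a point): Middle of the red butt face, the place to strike, 27 mm above the table; the face is square to the wedge's y axis, 50 mm wide, 34 mm tall. The wedge has 12 to 85 mm to go, which differs every time. The butt always stays outside the board and fence by 20 mm or more, so the head can follow it with the handle pointing to the robot.
- wedge_tip (a point): Middle of the wedge's thin end, 250 mm from the butt. Sliding the wedge takes about 4 N, up to 7 N while it shifts the block. Once the block is against its stops the wedge binds, and the force rises steeply within 1 to 2 mm. A tap reaching 12 to 18 N makes it tight, and it stays so when left; 30 N or more bruises it.
- block: Wooden printing block, black rubber face with green leaves, 200 x 240 x 30 mm, about 600 g, loose on the jig board between two cheeks, the wedge and an adjustable stop bar beyond it. Origin: centre of its underside, 10 mm above the table. The wedge pushes it along its +x axis until it meets the two rubber pads of the stop bar.
- jig: Fixed plywood board, 370 mm (x) by 280 mm (y), 10 mm thick, turned up to 0.2 rad, with fence, cheeks, wedge and stop bar on it. Origin: on the table, 85 mm from the board's edge near the robot, 135 mm from its edge at the robot's right (-y). The wedge reaches 44 mm above the table, fence and block 40 mm.
- mat: Blue mat, fixed, 220 x 220 mm, 3 mm thick. Origin: centre of its underside, on the table. The hammer starts here and goes back here, its head on the mat.
- ink_jar: Ink jar with white cap, 66 mm in diameter, 85 mm tall, standing upright to the right of the block. Leave alone. Origin: centre of its underside.
- tape: Roll core, yellow ring, 90 mm outside diameter, 24 mm tall, lying left of the jig. Leave alone. Origin: centre of its underside.
- squeegee: Squeegee, wooden bar 200 mm long (its x) with an orange blade, 30 mm tall, lying left of the jig. Leave alone. Origin: centre of its underside.
There are look-alikes about, which are no part of the job. What is shaped like the hammer but black, orange or purple is not meant.

How it is judged:
By the outcome, as a careful person would: the job done as asked, in the order asked, and still so for the second after the job is handed in, with the robot touching nothing.
It also fails if it takes over 54 s, if anything falls off the work surface, if the arm or the gripper's body presses on something with over 40 N, if the wrist force passes 120 N, or if a joint passes its speed limit or range.

## Working session

There is one attempt and no reset: what is moved stays moved. The work goes in short steps, Python scripts to look and compute and a tool call to move; the robot and the scene stay as the last step left them, time stands still between calls to the robot, and variables do not carry over. Pictures are saved under pics/ and viewed, and the job is handed in when it is done.

Besides the shell and the picture viewer there is one more tool, called after "Emit:" in YAML: its name, and indented under it one key for each argument. apply_moves: Moves the arm, as the interface text tells. Its arguments: {"type":"object","properties":{"commands":{"type":"array","items":{"type":"array","items":{"type":"array","items":{"type":"number"}}}},"newtons":{"type":"number"}},"required":["commands"]}

```bash
ls; mkdir -p pics; python3 - <<'E'
from cell import arm
import cv2
print(arm.nose_length, arm.state())
for n in ["side","top","wrist"]:
    c=arm.capture(n); cv2.imwrite(f"pics/{n}0.png",c["pixels"][:,:,::-1])
    print(n,{k:(v.tolist() if hasattr(v,'tolist') else v) for k,v in c.items() if k!="pixels"})
E
```

```text
pics
17.0 {'t': 0.0, 'q': array([-1.30008792e+00,  2.21224223e-01,  1.52760311e+00, -6.87118384e-06,
        1.39470603e+00, -1.26094657e-01]), 'qd': array([ 1.96864760e-05, -4.52199902e-04, -1.18565207e-03, -1.56913728e-03,
        2.68916961e-04,  7.69842326e-04]), 'joint_torque': array([-1.00457633e-03, -4.96906793e+01, -3.89397776e+01, -1.06757070e-04,
        1.11277885e-02,  3.65762605e-05]), 'tool_pos': array([ 241.37814246, -575.84784337,  227.00466328]), 'eef_rot': array([-9.67578968e-04,  9.80382311e-01,  1.97102975e-01, -7.34755352e-05]), 'force': array([ 0.44512162, -0.27594668, -0.51940584]), 'torque': array([-0.02514131,  0.01177913,  0.01927042]), 'opening': 85.29541764871624}
side {'fx': 500.12933768527637, 'fy': 500.12933768527637, 'cx': 255.20746276384355, 'cy': 190.78756335523272, 'D': [-0.08003490041831116, 0.0, 0.0, 0.0, 0.0], 'R': [[-0.9945140260168531, -0.1045914728634453, 0.001573486576100617], [-0.055679151277753705, 0.5165742585378342, -0.8544301419829919], [0.08855328434755542, -0.849830370850761, -0.519563910035059]], 't': [519.7337713542743, 116.429636373
[... 217 characters left out ...]
6737487760309, -0.005660331102467361], [-0.9755946038324427, 0.025541884462416908, -0.2180889293639826], [0.21816235310688176, 9.025622427233402e-05, -0.9759124855952415]], 't': [-89.22164522380466, 537.8943851362698, 1499.9495873600652]}
wrist {'fx': 314.0774300241525, 'fy': 314.0774300241525, 'cx': 259.00831119032284, 'cy': 192.93487458616175, 'D': [-0.024970536627749004, 0.0, 0.0, 0.0, 0.0], 'hand_eye': [[0.00024794843223968106, -0.9446437310454395, -0.32809779017561685, 84.69229388191174], [0.9999999558065984, 0.00018040252003549153, 0.00023630854576624485, -0.418800975985234], [-0.00016403771818488153, -0.3280978342681934, 0.9446437340289435, -147.56581712003492], [0.0, 0.0, 0.0, 1.0]]}
```

View pics/top0.png

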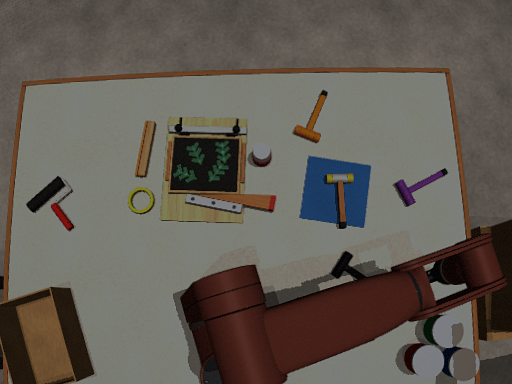

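View pics/side0.png

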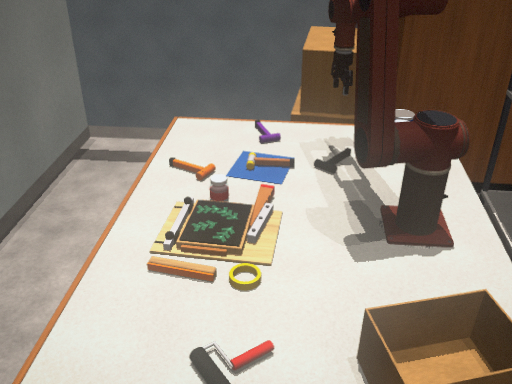

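View pics/wrist0.png

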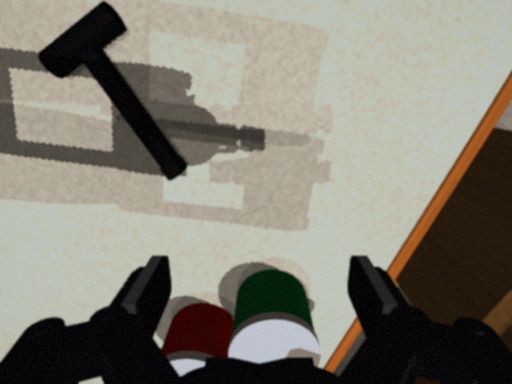

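```bash
cat > h.py <<'E'
import numpy as np, cv2
from cell import arm
from scipy.spatial.transform import Rotation as Ro
def pose(c,st=None):
    """camera->world R,t"""
    if "R" in c: R=np.array(c["R"]);t=np.array(c["t"]); return R.T,-R.T@t
    H=np.array(c["hand_eye"]); q=st["eef_rot"]; Rt=Ro.from_quat([q[1],q[2],q[3],q[0]]).as_matrix()
    return Rt@H[:3,:3], Rt@H[:3,3]+st["tool_pos"]
def K(c): return np.array([[c["fx"],0,c["cx"]],[0,c["fy"],c["cy"]],[0,0,1.]])
def px2w(c,uv,z,st=None):
    uv=np.array(uv,float).reshape(-1,1,2)
    n=cv2.undistortPoints(uv,K(c),np.array(c["D"]))[:,0]
    R,o=pose(c,st); d=np.c_[n,np.ones(len(n))]@R.T
    return o+d*((z-o[2])/d[:,2])[:,None]
def w2px(c,X,st=None):
    R,o=pose(c,st); X=np.array(X,float).reshape(-1,3)
    return cv2.projectPoints(X,cv2.Rodrigues(R.T)[0],-R.T@o,K(c),np.array(c["D"]))[0][:,0]
def crop(c,x0,y0,x1,y1,s,fn,pts=None):
    im=np.ascontiguousarray(cv2.resize(c["pixels"][y0:y1,x0:x1,::-1],None,fx=s,fy=s,interpolation=cv2.INTER_CUBIC))
    if pts is not None:
        for p in pts:
            u=(np.array(p)+.5-[x0,y0])*s; cv2.circle(im,(int(u[0]),int(u[1])),2,(255,255,0),-1)
    cv2.imwrite(fn,im)
E
python3 - <<'E'
from h import *
for n in ["top","side"]:
    c=arm.capture(n)
    for l in ["hammer","wedge","mat","ink_jar","wedge_butt"]:
        for d in arm.silhouettes(n,l):
            m=d["pixels"].astype(np.uint8)
            r=cv2.minAreaRect(np.argwhere(m)[:,::-1].astype(np.float32)) if m.any() else None
            print(n,l,round(d["p"],2),np.round(d["rect"],1),m.sum())
    if n=="top": crop(c,150,100,390,240,3.3,"pics/topc.png")
    else: crop(c,140,110,310,270,3.7,"pics/sidec.png")
E
```

```text
top hammer 0.82 [345.9 266.7  35.3  25. ] 389
top hammer 0.76 [339.5 200.4  30.3  57.5] 610
top hammer 0.76 [311.9 115.2  33.4  53.9] 444
top hammer 0.63 [421.8 187.1  51.9  34.1] 443
top wedge 0.86 [238.2 200.8  68.8  17.9] 775
top mat 0.77 [335.  190.7  72.6  73.2] 3635
top ink_jar 0.73 [259.6 155.2  12.1  28.3] 362
top ink_jar 0.18 [340.4 201.7  24.5  53.4] 522
top wedge_butt 0.81 [239.3 200.1  75.2  16.2] 692
top wedge_butt 0.69 [263.1 153.5  15.   26. ] 393
side hammer 0.96 [267.9 160.2  49.3  15.4] 420
side hammer 0.95 [192.2 167.1  49.7  24.7] 440
side hammer 0.59 [332.6 158.4  35.2  22.1] 314
side hammer 0.49 [267.5 131.7  26.8  25.6] 275
side hammer 0.26 [217.1 225.6 132.1  85.5] 3480
side wedge 0.66 [261.1 206.6  26.5  40.1] 411
side mat 0.84 [258.4 165.7  61.9  35.2] 1122
side ink_jar 0.79 [219.8 188.1  14.9  28.6] 489
side wedge_butt 0.79 [262.6 206.6  25.5  42.6] 423
```

View pics/topc.png

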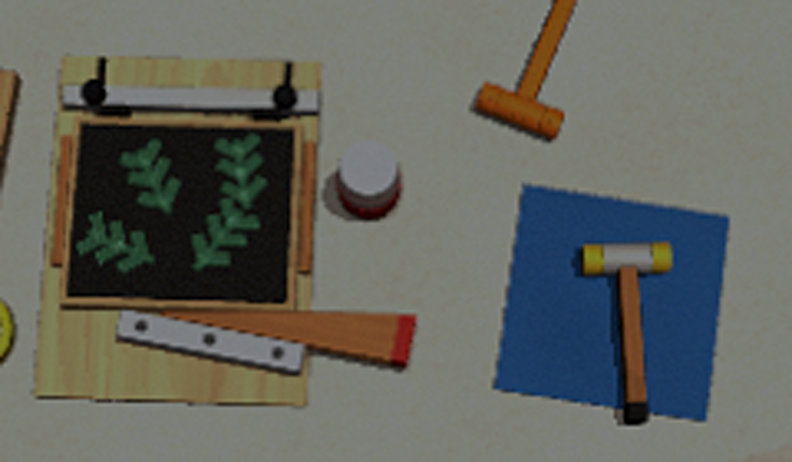

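View pics/sidec.png

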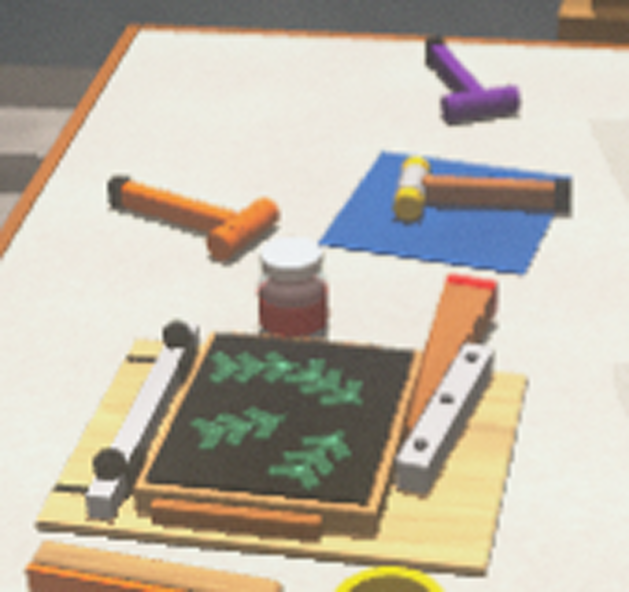

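```bash
python3 - <<'E'
from h import *
c=arm.capture("top")
f=lambda l:[(150+a/3.3-.5,100+b/3.3-.5) for a,b in l]
print("head L,R,centre, tail(top)",px2w(c,f([(583,258),(671,258),(627,252),(635,404)]),28).round(1))
print("fence top left/right far/near",px2w(c,f([(119,311),(303,344),(118,339),(299,373)]),40).round(1))
print("butt top corners",px2w(c,f([(415,315),(405,368)]),44).round(1))
print("board corners",px2w(c,f([(63,57),(321,64),(37,396),(305,405)]),10).round(1))
print("mat corners",px2w(c,f([(524,185),(729,216),(495,388),(706,420)]),3).round(1))
print("jar",px2w(c,f([(369,168)]),85).round(1))
E
```

```text
head L,R,centre, tail(top) [[ 578.2 -316.5   28. ]
 [ 576.  -407.    28. ]
 [ 583.4 -362.    28. ]
 [ 426.8 -360.9   28. ]]
fence top left/right far/near [[532.7 153.9  40. ]
 [494.4 -31.   40. ]
 [504.1 154.6  40. ]
 [465.2 -26.5  40. ]]
butt top corners [[ 520.1 -143.2   44. ]
 [ 466.8 -131.7   44. ]]
board corners [[819.5 223.9  10. ]
 [801.9 -52.9  10. ]
 [452.9 242.7  10. ]
 [437.6 -30.6  10. ]]
mat corners [[ 664.5 -262.4    3. ]
 [ 625.9 -476.6    3. ]
 [ 451.  -223.1    3. ]
 [ 411.8 -437.1    3. ]]
jar [[ 661.6 -101.1   85. ]]
```

Emit:
apply_moves:
  commands:
    - [[40, 30, 0, -0.1, 100], [80, 59, 0, -0.2, 100], [120, 89, 0, -0.3, 100], [160, 119, 0, -0.41, 100], [195, 144, 0, -0.41, 100]]
  newtons: 100

```text
t: 1.22
tool_pos: [410.2, -451.3, 228.3]
eef_rot: [0.0, 1.0, -0.01, 0.0]
force: [0.5, -0.5, 0.9]
opening: 85.8
```

Emit:
apply_moves:
  commands:
    - [[33, 24, -10, 0, 60], [66, 49, -20, 0, 60], [95, 70, -30, 0, 60], [122, 90, -40, 0, 60], [122, 90, -40, 0, 60]]

```text
t: 1.63
tool_pos: [535.6, -355.8, 185.7]
eef_rot: [-0.002, 1.0, -0.007, -0.0]
force: [-1.1, -1.0, -0.6]
opening: 51.2
```

```bash
python3 - <<'E'
from h import *
st=arm.state(); c=arm.capture("wrist"); print(st["tool_pos"],st["eef_rot"],st["opening"])
cv2.imwrite("pics/w1.png",c["pixels"][:,:,::-1])
for d in arm.silhouettes("wrist","hammer"): print(d["p"],d["rect"])
print(px2w(c,[[256,192]],19,st))
E
```

```text
[ 535.6373756  -355.82732909  185.67569412] [-1.86937483e-03  9.99972994e-01 -7.10359604e-03 -2.35750143e-04] 51.151321739226056
0.77 [265.9, 342.7, 50.3, 39.8]
0.7 [269.4, 196.3, 97.7, 177.1]
0.59 [477.9, 179.6, 57.5, 86.3]
[[ 512.05614946 -351.37440494   19.        ]]
```

View pics/w1.png

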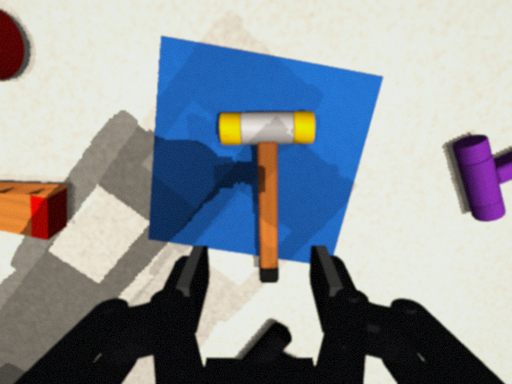

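```bash
python3 - <<'E'
from h import *
st=arm.state(); c=arm.capture("wrist"); print(st["tool_pos"])
print("head L/R axis-level", px2w(c,[[218,128.5],[316,126.5]],19,st).round(1))
print("handle top z32", px2w(c,[[267,150],[268.5,268]],32,st).round(1))
crop(c,0,150,110,260,5,"pics/w1b.png"); crop(c,200,90,340,300,2.8,"pics/w1h.png")
E
```

```text
[ 532.79292141 -359.8482641   187.44842915]
head L/R axis-level [[ 576.  -319.3   19. ]
 [ 576.4 -416.8   19. ]]
handle top z32 [[ 556.1 -367.6   32. ]
 [ 423.  -368.3   32. ]]
```

View pics/w1b.png

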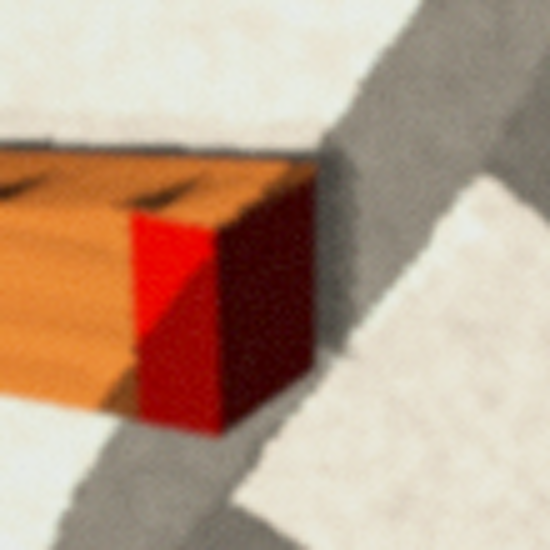

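View pics/w1h.png

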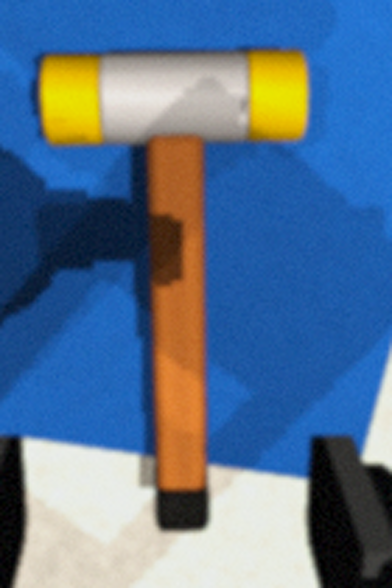

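```bash
python3 - <<'E'
from h import *
st=arm.state(); c=arm.capture("wrist"); print(st["tool_pos"])
f=lambda l,x0,y0,s:[(x0+a/s-.5,y0+b/s-.5) for a,b in l]
print("head L/R", px2w(c,f([(40,97),(308,95)],200,90,2.8),19,st).round(1))
print("handle top z32", px2w(c,f([(177,150),(183,480)],200,90,2.8),32,st).round(1))
print("tail end", px2w(c,f([(183,528)],200,90,2.8),10,st).round(1))
print("head near side", px2w(c,f([(175,140)],200,90,2.8),19,st).round(1))
print("butt top", px2w(c,f([(217,229),(222,435)],0,150,5),44,st).round(1))
print("butt bottom", px2w(c,f([(317,165),(315,365)],0,150,5),10,st).round(1))
E
```

```text
[ 532.1806198  -361.07986459  188.16423209]
head L/R [[ 579.8 -316.8   19. ]
 [ 578.8 -411.8   19. ]]
handle top z32 [[ 562.3 -365.    32. ]
 [ 431.3 -365.5   32. ]]
tail end [[ 393.9 -365.5   10. ]]
head near side [[ 563.6 -364.4   19. ]]
butt top [[ 516.8 -144.9   44. ]
 [ 471.2 -134.6   44. ]]
butt bottom [[ 519.5 -145.7   10. ]
 [ 471.7 -134.4   10. ]]
```

Emit:
apply_moves:
  commands:
    - [[2, -2.5, -40, 0, 60], [2, -2.5, -80, 0, 60], [2, -2.5, -115, 0, 60], [2, -2.5, -140, 0, 60], [2, -2.5, -150, 0, 60]]

```text
t: 2.25
tool_pos: [530.2, -363.9, 34.3]
eef_rot: [-0.002, 1.0, -0.011, -0.002]
force: [-0.6, 0.1, -0.0]
opening: 51.3
```

```bash
python3 - <<'E'
from h import *
st=arm.state(); c=arm.capture("wrist"); print(st["tool_pos"],st["eef_rot"],st["force"])
cv2.imwrite("pics/w2.png",c["pixels"][:,:,::-1])
E
```

```text
[ 530.20890074 -363.91628572   34.29966386] [-0.00153967  0.99993368 -0.01114249 -0.00247113] [-0.57346445  0.14322875 -0.04114793]
```

View pics/w2.png

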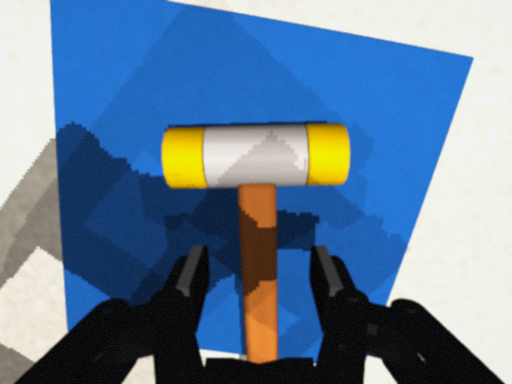

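Emit:
apply_moves:
  commands:
    - [[3, 0, -5, 0.02, 60], [3, 0, -9, 0.02, 60], [3, 0, -9, 0.02, 10], [3, 0, -9, 0.02, 10], [3, 0, -9, 0.02, 10]]
  newtons: 100

```text
t: 2.72
tool_pos: [534.3, -364.6, 27.2]
eef_rot: [-0.001, 1.0, -0.001, -0.002]
force: [-3.9, 2.0, 9.7]
opening: 16.3
```

Emit:
apply_moves:
  commands:
    - [[0, 0, 0, 0, 10], [0, 0, 0, 0, 10], [0, 0, 0, 0, 10]]

```text
t: 2.97
tool_pos: [534.4, -364.9, 27.6]
eef_rot: [-0.0, 1.0, -0.001, -0.001]
force: [-1.1, -0.8, -0.5]
opening: 13.1
```

```bash
python3 - <<'E'
from h import *
st=arm.state(); c=arm.capture("wrist"); print(st["opening"],st["force"])
cv2.imwrite("pics/w3.png",c["pixels"][:,:,::-1])
E
```

```text
13.067508136441319 [-1.12381907 -0.80288429 -0.49816724]
```

View pics/w3.png

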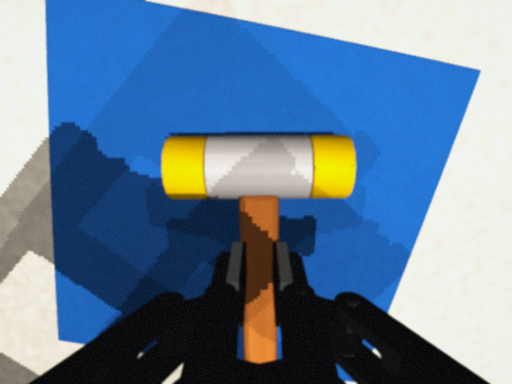

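Emit:
apply_moves:
  commands:
    - [[0, 0, 0, 0, 0], [0, 0, 8, 0, 0], [0, 0, 20, 0, 0], [0, 0, 40, 0, 0], [0, 0, 40, 0, 0]]
  newtons: 110

```text
t: 3.43
tool_pos: [536.7, -366.7, 72.4]
eef_rot: [0.002, 1.0, -0.001, 0.001]
force: [0.6, -1.5, -1.6]
opening: 12.2
```

```bash
python3 - <<'E'
from h import *
st=arm.state(); c=arm.capture("wrist"); print(st["tool_pos"],st["opening"],st["force"],st["torque"])
cv2.imwrite("pics/w4.png",c["pixels"][:,:,::-1])
c=arm.capture("side");crop(c,140,110,310,270,3.7,"pics/side4.png")
E
```

```text
[ 536.74248062 -366.6506054    72.41836603] 12.184136788773689 [ 0.5807207  -1.46829808 -1.60913802] [-0.10027438 -0.07149787 -0.05131983]
```

View pics/w4.png

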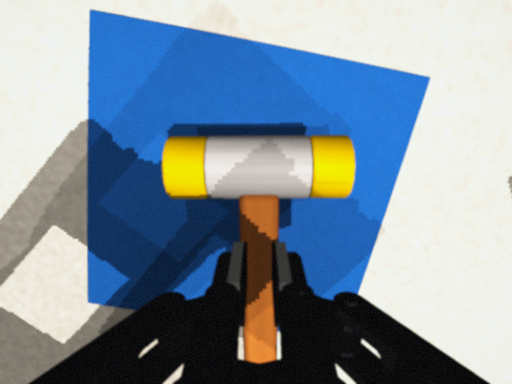

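View pics/side4.png

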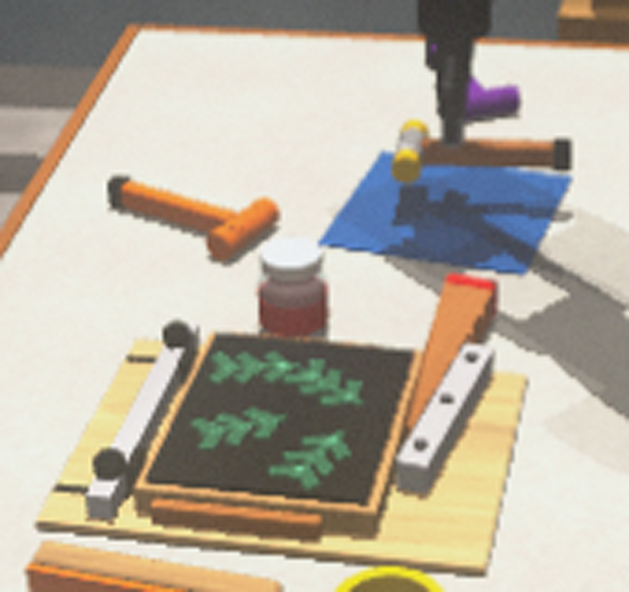

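Emit:
apply_moves:
  commands:
    - [[-20, 30, 0, -0.06, 0], [-40, 62, 0, -0.12, 0], [-60, 95, 0, -0.18, 0], [-82, 130, 0, -0.22, 0], [-97, 154, 0, -0.22, 0]]

```text
t: 3.95
tool_pos: [435.1, -208.0, 67.2]
eef_rot: [-0.001, 0.994, -0.112, -0.002]
force: [-0.3, 0.9, -4.0]
opening: 12.3
```

Emit:
apply_moves:
  commands:
    - [[0, 0, 0, 0, 0], [0, 0, 0, 0, 0]]

```text
t: 4.12
tool_pos: [433.2, -205.8, 65.7]
eef_rot: [-0.002, 0.994, -0.111, -0.004]
force: [0.2, -0.3, -4.4]
opening: 12.3
```

```bash
python3 - <<'E'
from h import *
st=arm.state(); c=arm.capture("wrist"); print(st["tool_pos"],st["eef_rot"],st["force"],st["torque"])
cv2.imwrite("pics/w5.png",c["pixels"][:,:,::-1])
E
```

```text
[ 433.16593143 -205.76302425   65.67756865] [-0.00158398  0.99382608 -0.1108728  -0.00379885] [ 0.21149063 -0.33353716 -4.4378747 ] [-0.03530166  0.04969657 -0.01501521]
```

View pics/w5.png

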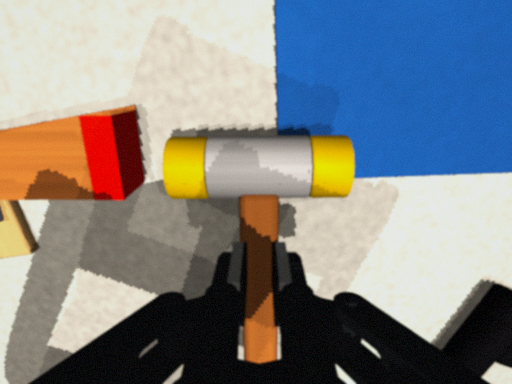

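```bash
python3 - <<'E'
from h import *
st=arm.state(); c=arm.capture("wrist")
crop(c,60,80,220,220,4,"pics/w5c.png")
q=st["eef_rot"];print("yaw",2*np.arctan2(q[2],q[1]),st["tool_pos"])
H=px2w(c,[[163,167],[355,167]],st["tool_pos"][2]-8.6,st);print(H.round(1),H.mean(0))
E
```

```text
yaw -0.22283690749509383 [ 434.70334774 -207.50046165   66.60545034]
[[ 488.8 -169.    58. ]
 [ 467.2 -265.    58. ]] [ 478.00050028 -217.00230026   58.00545034]
```

View pics/w5c.png

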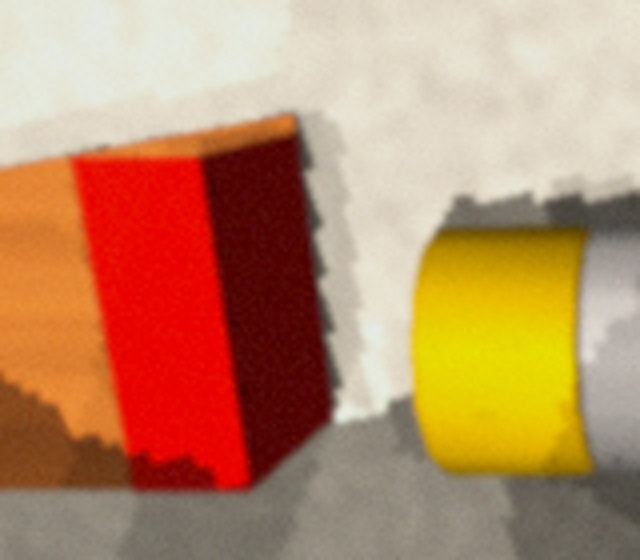

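```bash
python3 - <<'E'
from h import *
st=arm.state(); c=arm.capture("wrist")
f=lambda l,x0,y0,s:[(x0+a/s-.5,y0+b/s-.5) for a,b in l]
for n,l,z in [("top",[(203,158),(248,490)],44),("bot",[(297,130),(332,415)],10)]:
    P=px2w(c,f(l,60,80,4),z,st);d=P[0]-P[1];print(n,P.round(1),np.arctan2(d[1],d[0]),P.mean(0).round(1),np.hypot(*d[:2]))
P=px2w(c,f([(73,158),(130,490)],60,80,4),44,st);print("band",P)
P=px2w(c,f([(203,158),(73,158)],60,80,4),44,st);d=P[0]-P[1];print(d)
print(st["tool_pos"],st["eef_rot"])
E
```

```text
top [[ 518.6 -145.6   44. ]
 [ 472.4 -134.3   44. ]] -0.23921439436260933 [ 495.5 -139.9   44. ] 47.52795450548604
bot [[ 519.3 -145.6   10. ]
 [ 473.  -134.9   10. ]] -0.2262731566565384 [ 496.2 -140.3   10. ] 47.53052406026577
band [[ 522.63550197 -128.38030086   44.        ]
 [ 476.29986003 -117.26070073   44.        ]]
[ -4.01167094 -17.17615503   0.        ]
[ 435.60014913 -208.55298855   67.15599288] [-4.47830375e-04  9.93758889e-01 -1.11531472e-01 -1.94949740e-03]
```

Emit:
apply_moves:
  commands:
    - [[1, 4, -10, -0.01, 0], [1, 8, -20, -0.01, 0], [1, 12, -32, -0.01, 0], [1, 14, -32, -0.01, 0], [1, 14, -32, -0.01, 0]]

```text
t: 4.68
tool_pos: [435.9, -194.0, 33.7]
eef_rot: [-0.001, 0.993, -0.117, -0.003]
force: [-0.4, -1.0, -3.7]
opening: 12.8
```

```bash
cat >> h.py <<'E'
def rep(psi=-0.23):
    st=arm.state();p=st["tool_pos"];q=st["eef_rot"];x=np.array([np.cos(psi),np.sin(psi)]);y=np.array([-x[1],x[0]])
    print("t %.2f tool %s yaw %.4f X' %.1f Y' %.1f Fy' %.1f Fx' %.1f op %.1f"%(st["t"],p.round(1),2*np.arctan2(q[2],q[1]),x@p[:2],y@p[:2],y@st["force"][:2],x@st["force"][:2],st["opening"]))
    return st
E
python3 - <<'E'
from h import *
st=rep(); c=arm.capture("wrist"); c2=arm.capture("side"); rep()
cv2.imwrite("pics/w6.png",c["pixels"][:,:,::-1]); crop(c2,140,110,310,270,3.7,"pics/side6.png")
E
```

```text
t 4.68 tool [ 435.9 -194.    33.7] yaw -0.2339 X' 468.6 Y' -89.5 Fy' -1.1 Fx' -0.1 op 12.8
t 4.78 tool [ 437.2 -195.2   35.3] yaw -0.2339 X' 470.2 Y' -90.4 Fy' -0.9 Fx' 0.5 op 12.4
```

View pics/w6.png

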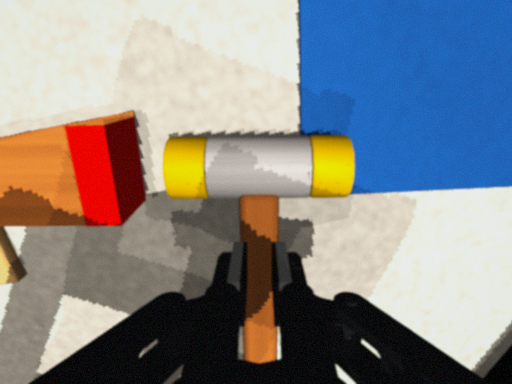

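View pics/side6.png

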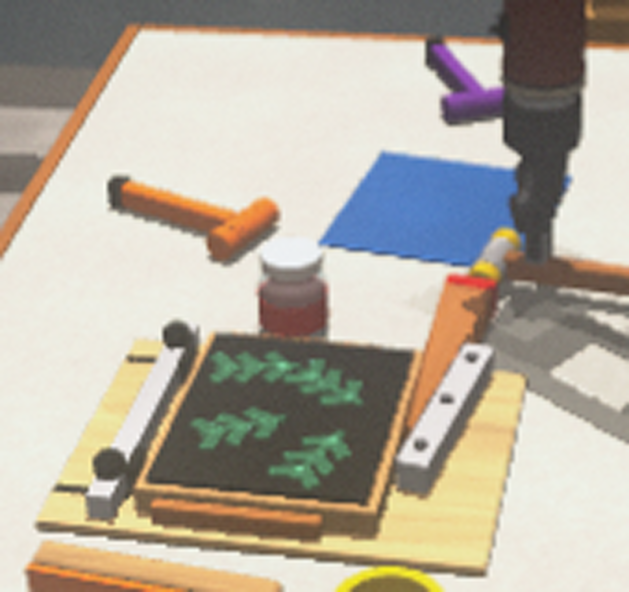

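```bash
python3 - <<'E'
from h import *
st=rep(); c=arm.capture("wrist"); rep()
crop(c,40,90,200,250,4,"pics/w7.png")
# predicted butt outline & head face for several yaws
for psi in(-.20,-.23,-.26):
    x=np.array([np.cos(psi),np.sin(psi),0]);B=np.array([495.3,-139.8,44])
    print(psi,w2px(c,[B+25*x,B-25*x],st).round(1).tolist())
E
```

```text
t 4.78 tool [ 437.2 -195.2   35.3] yaw -0.2339 X' 470.2 Y' -90.4 Fy' -0.9 Fx' 0.5 op 12.4
t 4.83 tool [ 437.5 -195.5   35.8] yaw -0.2341 X' 470.6 Y' -90.6 Fy' 0.7 Fx' 0.8 op 12.4
-0.2 [[103.5, 123.0], [123.4, 226.9]]
-0.23 [[105.1, 122.9], [121.9, 226.9]]
-0.26 [[106.8, 123.0], [120.4, 226.9]]
```

View pics/w7.png

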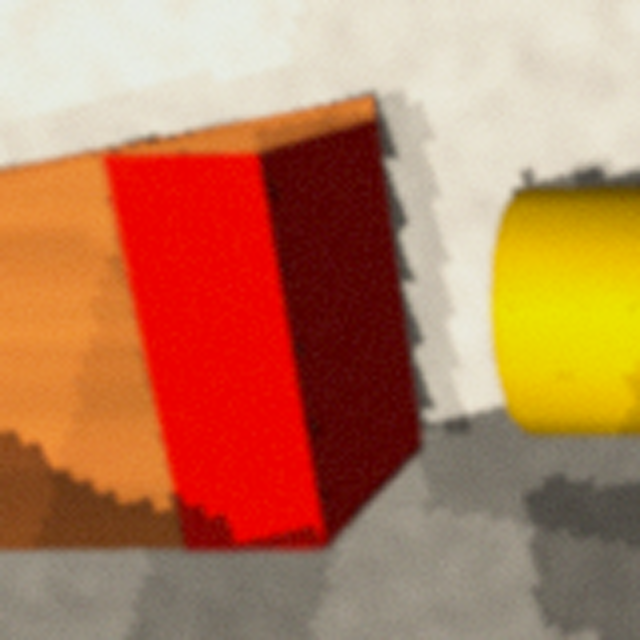

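Emit:
apply_moves:
  commands:
    - [[1.8, 7.8, 0, 0.004, 0], [3.2, 13.6, 0, 0.004, 0], [3.6, 15.6, 0, 0.004, 0], [3.6, 15.6, 0, 0.004, 0]]

```text
t: 5.17
tool_pos: [441.4, -179.2, 36.0]
eef_rot: [-0.0, 0.993, -0.114, -0.001]
force: [-0.6, -0.3, -3.4]
opening: 12.4
```

```bash
python3 - <<'E'
from h import *
st=rep()
E
```

```text
t 5.17 tool [ 441.4 -179.2   36. ] yaw -0.2290 X' 470.6 Y' -73.8 Fy' -0.5 Fx' -0.5 op 12.4
```

Emit:
apply_moves:
  commands:
    - [[0.9, 3.9, 0, 0, 0], [1.8, 7.8, 0, 0, 0]]

```text
t: 5.33
tool_pos: [443.1, -171.6, 36.2]
eef_rot: [0.0, 0.993, -0.114, -0.001]
force: [-1.3, -4.3, -1.8]
opening: 12.8
```

```bash
python3 - <<'E'
from h import *
st=rep()
E
```

```text
t 5.33 tool [ 443.1 -171.6   36.2] yaw -0.2289 X' 470.6 Y' -66.1 Fy' -4.5 Fx' -0.3 op 12.8
```

Emit:
apply_moves:
  commands:
    - [[0.7, 3, 0, 0, 0], [1.4, 6, 0, 0, 0]]

```text
t: 5.5
tool_pos: [444.3, -165.9, 36.3]
eef_rot: [0.001, 0.993, -0.114, -0.001]
force: [-3.3, -4.9, -2.3]
opening: 12.5
```

Emit:
apply_moves:
  commands:
    - [[-0.9, -3.9, 0, 0, 0], [-1.8, -7.8, 0, 0, 0], [-1.8, -7.8, 0, 0, 0]]

```text
t: 5.75
tool_pos: [442.7, -174.2, 36.4]
eef_rot: [0.001, 0.993, -0.114, -0.001]
force: [0.3, -0.2, -4.2]
opening: 12.3
```

```bash
python3 - <<'E'
from h import *
st=rep();c=arm.capture("wrist");cv2.imwrite("pics/w8.png",c["pixels"][:,:,::-1])
E
```

```text
t 5.75 tool [ 442.7 -174.2   36.4] yaw -0.2290 X' 470.7 Y' -68.7 Fy' -0.1 Fx' 0.3 op 12.3
```

View pics/w8.png

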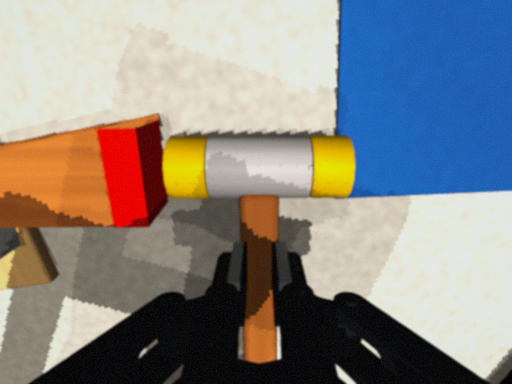

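```bash
python3 - <<'E'
from h import *
c=arm.capture("top");crop(c,160,110,260,150,8,"pics/t8.png"); crop(arm.capture("side"),150,190,250,260,8,"pics/s8.png")
E
```

```text
(no output)
```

View pics/t8.png

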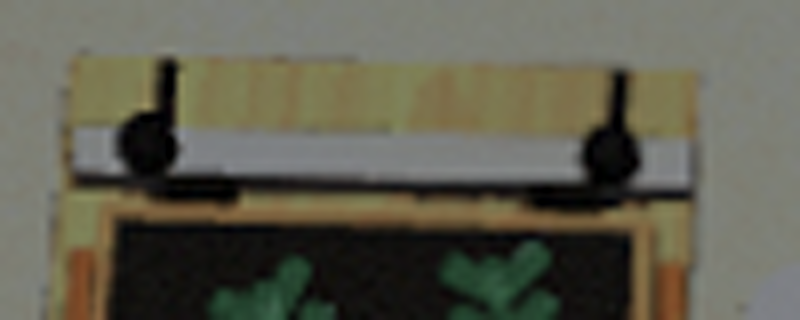

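View pics/s8.png

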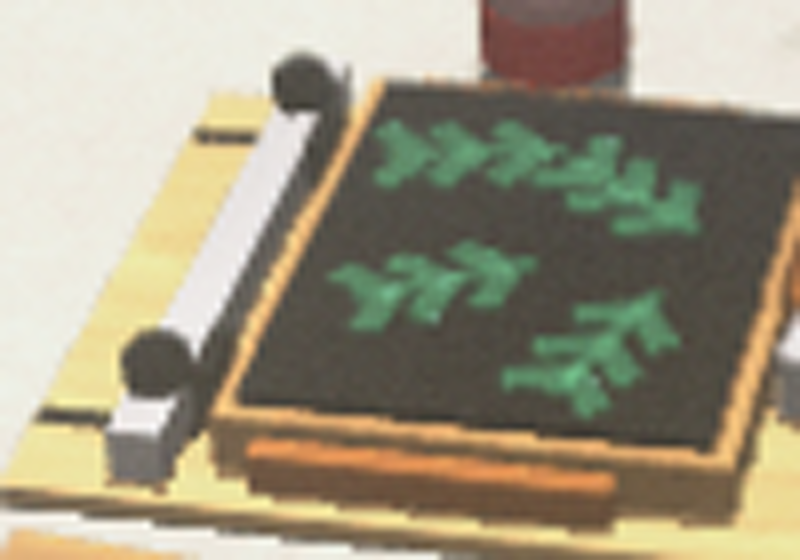

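Emit:
apply_moves:
  commands:
    - [[0.9, 3.9, 0, 0, 0], [1.6, 6.8, 0, 0, 0], [2.1, 8.8, 0, 0, 0], [2.5, 10.8, 0, 0, 0]]

```text
t: 6.23
tool_pos: [444.7, -163.3, 36.3]
eef_rot: [0.002, 0.993, -0.114, -0.002]
force: [-3.2, -4.3, -3.5]
opening: 12.3
```

Emit:
apply_moves:
  commands:
    - [[0.4, 1.7, 0, 0, 0], [0.8, 3.4, 0, 0, 0]]

```text
t: 6.4
tool_pos: [445.3, -160.4, 36.3]
eef_rot: [0.002, 0.993, -0.114, -0.002]
force: [-2.0, -4.5, -3.0]
opening: 12.5
```

```bash
python3 - <<'E'
from h import *
st=rep()
E
```

```text
t 6.40 tool [ 445.3 -160.4   36.3] yaw -0.2282 X' 470.1 Y' -54.6 Fy' -4.8 Fx' -0.9 op 12.5
```

Emit:
apply_moves:
  commands:
    - [[0.5, 1.7, 0, 0, 0], [0.9, 3.4, 0, 0, 0]]

```text
t: 6.57
tool_pos: [445.9, -157.5, 36.4]
eef_rot: [0.003, 0.994, -0.114, -0.002]
force: [-3.0, -4.9, -3.2]
opening: 12.6
```

Emit:
apply_moves:
  commands:
    - [[-0.9, -3.9, 0, 0, 0], [-1.6, -7, 0, 0, 0], [-1.6, -7, 0, 0, 0]]

```text
t: 6.82
tool_pos: [444.4, -164.9, 36.5]
eef_rot: [0.003, 0.994, -0.114, -0.002]
force: [-0.2, 0.5, -2.6]
opening: 12.6
```

```bash
python3 - <<'E'
from h import *
st=rep()
c=arm.capture("top");crop(c,160,110,260,150,8,"pics/t9.png"); crop(arm.capture("side"),150,190,250,260,8,"pics/s9.png")
a=cv2.imread("pics/t8.png");b=cv2.imread("pics/t9.png");cv2.imwrite("pics/t89.png",np.vstack([a[100:270,50:720],b[100:270,50:720]]))
E
```

```text
t 6.82 tool [ 444.4 -164.9   36.5] yaw -0.2280 X' 470.3 Y' -59.2 Fy' 0.4 Fx' -0.4 op 12.6
```

View pics/t89.png

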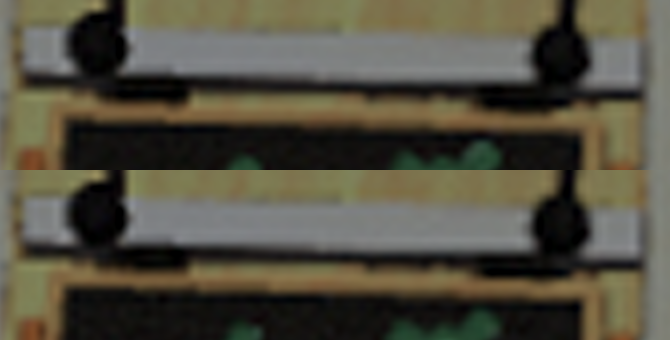

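View pics/s9.png

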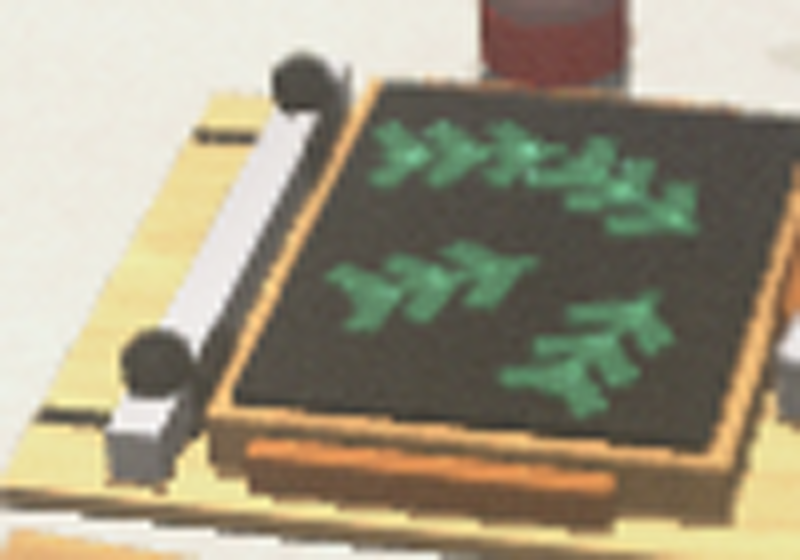

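Emit:
apply_moves:
  commands:
    - [[0.9, 3.9, 0, 0, 0], [1.6, 6.8, 0, 0, 0], [2.0, 8.6, 0, 0, 0], [2.4, 10.4, 0, 0, 0]]

```text
t: 7.25
tool_pos: [446.5, -154.4, 36.4]
eef_rot: [0.004, 0.994, -0.114, -0.002]
force: [-4.4, -5.7, -3.0]
opening: 12.4
```

Emit:
apply_moves:
  commands:
    - [[0.5, 1.7, 0, 0, 0], [0.9, 3.4, 0, 0, 0]]

```text
t: 7.42
tool_pos: [447.1, -151.4, 36.4]
eef_rot: [0.004, 0.994, -0.113, -0.003]
force: [-2.2, -4.3, -3.2]
opening: 12.5
```

Emit:
apply_moves:
  commands:
    - [[0.5, 1.7, 0, 0, 0], [0.9, 3.4, 0, 0, 0]]

```text
t: 7.58
tool_pos: [447.7, -148.5, 36.5]
eef_rot: [0.005, 0.994, -0.113, -0.003]
force: [-3.0, -3.2, -2.2]
opening: 12.4
```

```bash
python3 - <<'E'
from h import *
st=rep()
E
```

```text
t 7.58 tool [ 447.7 -148.5   36.5] yaw -0.2269 X' 469.8 Y' -42.5 Fy' -3.8 Fx' -2.2 op 12.4
```

Emit:
apply_moves:
  commands:
    - [[-0.9, -3.9, 0, 0, 0], [-1.6, -7, 0, 0, 0], [-1.6, -7, 0, 0, 0]]

```text
t: 7.83
tool_pos: [446.3, -155.9, 36.6]
eef_rot: [0.005, 0.994, -0.113, -0.003]
force: [0.2, -1.0, -3.2]
opening: 12.2
```

```bash
python3 - <<'E'
from h import *
st=rep()
c=arm.capture("top");crop(c,160,110,260,150,8,"pics/t10.png")
a=cv2.imread("pics/t9.png");b=cv2.imread("pics/t10.png");cv2.imwrite("pics/t910.png",cv2.convertScaleAbs(np.vstack([a[100:270,50:720],b[100:270,50:720]]),alpha=2))
crop(arm.capture("side"),150,190,250,260,8,"pics/s10.png")
E
```

```text
t 7.83 tool [ 446.3 -155.9   36.6] yaw -0.2270 X' 470.0 Y' -50.0 Fy' -0.9 Fx' 0.4 op 12.2
```

View pics/t910.png

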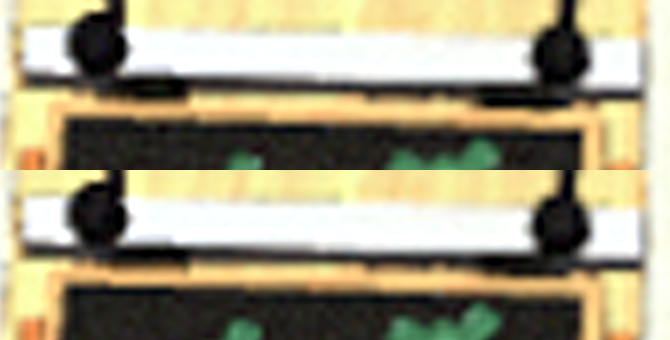

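Emit:
apply_moves:
  commands:
    - [[0.9, 3.9, 0, 0, 0], [1.6, 6.8, 0, 0, 0], [2.0, 8.6, 0, 0, 0], [2.4, 10.4, 0, 0, 0]]

```text
t: 8.27
tool_pos: [448.3, -145.4, 36.5]
eef_rot: [0.005, 0.994, -0.113, -0.003]
force: [-2.3, -3.9, -2.7]
opening: 12.3
```

Emit:
apply_moves:
  commands:
    - [[0.5, 1.7, 0, 0, 0], [0.9, 3.4, 0, 0, 0]]

```text
t: 8.43
tool_pos: [448.9, -142.4, 36.5]
eef_rot: [0.006, 0.994, -0.113, -0.004]
force: [-3.4, -4.1, -3.3]
opening: 12.6
```

Emit:
apply_moves:
  commands:
    - [[0.5, 1.7, 0, 0, 0], [0.9, 3.4, 0, 0, 0]]

```text
t: 8.6
tool_pos: [449.5, -139.5, 36.5]
eef_rot: [0.007, 0.994, -0.113, -0.004]
force: [-1.8, -4.0, -2.8]
opening: 12.5
```

Emit:
apply_moves:
  commands:
    - [[-0.9, -3.9, 0, 0, 0], [-1.6, -7, 0, 0, 0], [-1.6, -7, 0, 0, 0]]

```text
t: 8.85
tool_pos: [448.0, -146.8, 36.6]
eef_rot: [0.007, 0.994, -0.113, -0.004]
force: [0.5, 0.3, -3.2]
opening: 12.9
```

```bash
python3 - <<'E'
from h import *
st=rep()
E
```

```text
t 8.85 tool [ 448.  -146.8   36.6] yaw -0.2262 X' 469.7 Y' -40.8 Fy' 0.4 Fx' 0.4 op 12.9
```

Emit:
apply_moves:
  commands:
    - [[0.9, 3.9, 0, 0, 0], [1.6, 6.8, 0, 0, 0], [2.0, 8.6, 0, 0, 0], [2.4, 10.4, 0, 0, 0]]

```text
t: 9.18
tool_pos: [450.1, -136.7, 36.6]
eef_rot: [0.007, 0.994, -0.113, -0.004]
force: [-3.0, -3.8, -2.1]
opening: 12.3
```

Emit:
apply_moves:
  commands:
    - [[0.5, 1.7, 0, 0, 0], [0.9, 3.4, 0, 0, 0]]

```text
t: 9.35
tool_pos: [450.7, -133.7, 36.6]
eef_rot: [0.008, 0.994, -0.112, -0.004]
force: [-1.9, -5.8, -2.6]
opening: 12.5
```

Emit:
apply_moves:
  commands:
    - [[0.5, 1.7, 0, 0, 0], [0.9, 3.4, 0, 0, 0]]

```text
t: 9.52
tool_pos: [451.3, -130.7, 36.6]
eef_rot: [0.009, 0.994, -0.112, -0.005]
force: [-2.7, -5.5, -2.5]
opening: 12.4
```

Emit:
apply_moves:
  commands:
    - [[-0.9, -3.9, 0, 0, 0], [-1.6, -7, 0, 0, 0], [-1.6, -7, 0, 0, 0]]

```text
t: 9.77
tool_pos: [449.9, -138.0, 36.7]
eef_rot: [0.009, 0.994, -0.112, -0.004]
force: [-0.3, 0.2, -2.6]
opening: 12.3
```

```bash
python3 - <<'E'
from h import *
st=rep();c=arm.capture("wrist");cv2.imwrite("pics/w11.png",c["pixels"][:,:,::-1])
E
```

```text
t 9.77 tool [ 449.9 -138.    36.7] yaw -0.2253 X' 469.5 Y' -31.8 Fy' 0.2 Fx' -0.4 op 12.3
```

View pics/w11.png

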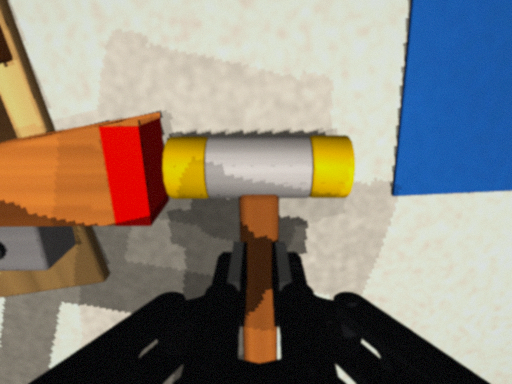

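Emit:
apply_moves:
  commands:
    - [[0.9, 3.9, 0, 0, 0], [1.6, 6.8, 0, 0, 0], [2.0, 8.6, 0, 0, 0], [2.4, 10.4, 0, 0, 0]]

```text
t: 10.15
tool_pos: [451.9, -127.7, 36.6]
eef_rot: [0.009, 0.994, -0.112, -0.005]
force: [-2.4, -4.8, -3.3]
opening: 12.4
```

Emit:
apply_moves:
  commands:
    - [[0.5, 1.7, 0, 0, 0], [0.9, 3.4, 0, 0, 0]]

```text
t: 10.32
tool_pos: [451.8, -125.6, 36.5]
eef_rot: [0.011, 0.994, -0.112, -0.006]
force: [-7.3, -12.5, -2.1]
opening: 12.6
```

Emit:
apply_moves:
  commands:
    - [[0.5, 1.7, 0, 0, 0], [0.9, 3.4, 0, 0, 0]]

```text
t: 10.48
tool_pos: [451.5, -124.5, 36.6]
eef_rot: [0.013, 0.994, -0.111, -0.007]
force: [-10.3, -17.1, 0.0]
opening: 12.9
```

Emit:
apply_moves:
  commands:
    - [[-0.9, -3.9, 0, 0, 0], [-1.6, -7, 0, 0, 0], [-1.6, -7, 0, 0, 0]]

```text
t: 10.73
tool_pos: [450.0, -131.6, 36.7]
eef_rot: [0.013, 0.994, -0.111, -0.007]
force: [-1.0, -0.7, -4.4]
opening: 12.3
```

```bash
python3 - <<'E'
from h import *
st=rep()
c=arm.capture("top");crop(c,160,110,260,150,8,"pics/t11.png")
a=cv2.imread("pics/t8.png");b=cv2.imread("pics/t11.png");cv2.imwrite("pics/t811.png",cv2.convertScaleAbs(np.vstack([a[100:270,50:720],b[100:270,50:720]]),alpha=2))
E
```

```text
t 10.73 tool [ 450.  -131.6   36.7] yaw -0.2233 X' 468.2 Y' -25.5 Fy' -0.9 Fx' -0.9 op 12.3
```

View pics/t811.png

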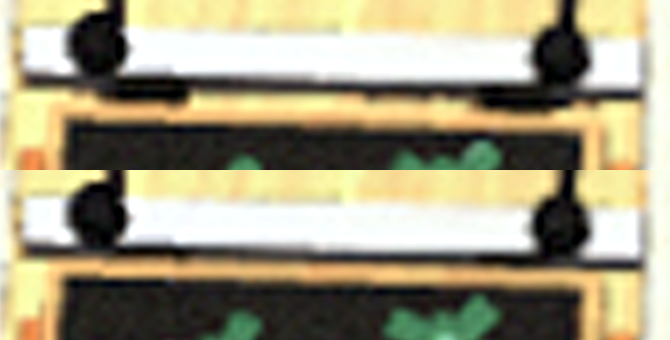

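Emit:
apply_moves:
  commands:
    - [[0.8, 3.4, 0, -0.005, 0], [1.2, 5.0, 0, -0.005, 0], [1.4, 6.0, 0, -0.005, 0]]

```text
t: 11.03
tool_pos: [451.0, -125.5, 36.6]
eef_rot: [0.014, 0.993, -0.114, -0.008]
force: [-3.9, -6.6, -2.7]
opening: 12.3
```

```bash
python3 - <<'E'
from h import *
st=rep()
E
```

```text
t 11.03 tool [ 451.  -125.5   36.6] yaw -0.2276 X' 467.7 Y' -19.4 Fy' -7.3 Fx' -2.3 op 12.3
```

Emit:
apply_moves:
  commands:
    - [[0.3, 1.3, 0, 0, 0]]

```text
t: 11.12
tool_pos: [450.7, -125.1, 36.5]
eef_rot: [0.015, 0.993, -0.113, -0.008]
force: [-4.5, -8.9, -2.1]
opening: 12.6
```

```bash
python3 - <<'E'
from h import *
st=rep()
E
```

```text
t 11.12 tool [ 450.7 -125.1   36.5] yaw -0.2268 X' 467.3 Y' -19.0 Fy' -9.6 Fx' -2.3 op 12.6
```

Emit:
apply_moves:
  commands:
    - [[0.5, 2.2, 0, 0, 0], [0.7, 2.8, 0, 0, 0]]

```text
t: 11.28
tool_pos: [450.3, -124.2, 36.6]
eef_rot: [0.017, 0.993, -0.113, -0.009]
force: [-8.0, -14.3, -1.1]
opening: 12.5
```

```bash
python3 - <<'E'
from h import *
st=rep()
E
```

```text
t 11.28 tool [ 450.3 -124.2   36.6] yaw -0.2257 X' 466.8 Y' -18.3 Fy' -15.7 Fx' -4.6 op 12.5
```

Emit:
apply_moves:
  commands:
    - [[-1.4, -6, 0, 0, 0], [-3.6, -15.6, 0, 0, 0], [-8, -34, 0, 0, 0], [-11, -48, 8, 0, 0], [-11, -48, 20, 0, 0]]

```text
t: 11.7
tool_pos: [438.2, -173.9, 55.9]
eef_rot: [0.017, 0.993, -0.113, -0.01]
force: [0.9, -0.5, -3.1]
opening: 12.6
```

```bash
python3 - <<'E'
from h import *
st=rep();q=st["eef_rot"];print(Ro.from_quat([q[1],q[2],q[3],q[0]]).as_matrix().round(3))
c=arm.capture("wrist");cv2.imwrite("pics/w12.png",c["pixels"][:,:,::-1])
E
```

```text
t 11.70 tool [ 438.2 -173.9   55.9] yaw -0.2269 X' 466.3 Y' -69.4 Fy' -0.2 Fx' 1.0 op 12.6
[[ 0.974 -0.224 -0.024]
 [-0.225 -0.974 -0.032]
 [-0.016  0.036 -0.999]]
```

View pics/w12.png

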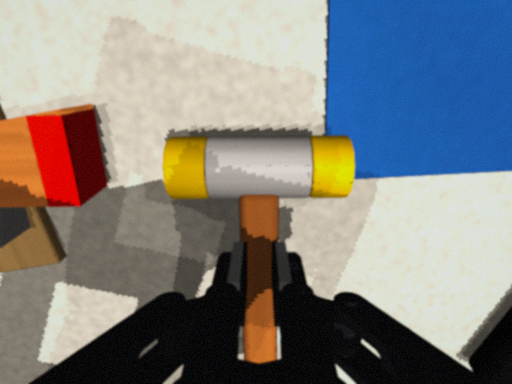

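Emit:
apply_moves:
  commands:
    - [[10, -25, 12, 0.03, 0], [28, -58, 14, 0.1, 0], [46, -92, 14, 0.16, 0], [62, -125, 14, 0.22, 0], [78, -156, 14, 0.22, 0]]

```text
t: 12.17
tool_pos: [519.2, -331.7, 72.6]
eef_rot: [0.018, 1.0, -0.002, -0.006]
force: [0.2, -0.1, -3.2]
opening: 12.1
```

Emit:
apply_moves:
  commands:
    - [[6, -12, 0, 0, 0], [12, -25, 0, 0, 0], [16, -32, -5, 0, 0], [16, -32, -10, 0, 0], [16, -32, -10, 0, 0]]

```text
t: 12.58
tool_pos: [534.0, -362.3, 60.2]
eef_rot: [0.017, 1.0, -0.002, -0.007]
force: [-1.3, 1.1, -4.1]
opening: 12.7
```

```bash
python3 - <<'E'
from h import *
st=rep(0);q=st["eef_rot"];print(Ro.from_quat([q[1],q[2],q[3],q[0]]).as_matrix().round(3),st["force"])
E
```

```text
t 12.58 tool [ 534.  -362.3   60.2] yaw -0.0038 X' 534.0 Y' -362.3 Fy' 1.1 Fx' -1.3 op 12.7
[[ 1.    -0.004 -0.014]
 [-0.004 -0.999 -0.034]
 [-0.014  0.034 -0.999]] [-1.26709932  1.09429355 -4.05505574]
```

Emit:
apply_moves:
  commands:
    - [[0, 0, -10, 0, 0], [0, 0, -18, 0, 0], [0, 0, -23, 0, 0], [0, 0, -26, 0, 0], [0, 0, -26, 0, 0]]

```text
t: 13.0
tool_pos: [533.3, -361.3, 32.8]
eef_rot: [0.016, 1.0, -0.002, -0.008]
force: [-0.7, 0.8, -2.9]
opening: 12.1
```

Emit:
apply_moves:
  commands:
    - [[0, 0, -1, 0, 0], [0, 0, -2, 0, 0], [0, 0, -3, 0, 0]]

```text
t: 13.25
tool_pos: [533.5, -361.5, 30.3]
eef_rot: [0.016, 1.0, -0.002, -0.008]
force: [-0.7, 0.2, -2.8]
opening: 12.5
```

Emit:
apply_moves:
  commands:
    - [[0, 0, -1, 0, 0], [0, 0, -1, 0, 0]]

```text
t: 13.42
tool_pos: [533.7, -361.7, 29.6]
eef_rot: [0.017, 1.0, -0.002, -0.007]
force: [-1.0, 0.2, -2.0]
opening: 12.1
```

Emit:
apply_moves:
  commands:
    - [[0, 0, -1, 0, 0], [0, 0, -1, 0, 0]]

```text
t: 13.58
tool_pos: [533.8, -362.0, 28.9]
eef_rot: [0.017, 1.0, -0.002, -0.007]
force: [-0.4, -0.5, -1.3]
opening: 12.6
```

Emit:
apply_moves:
  commands:
    - [[0, 0, -0.8, 0, 0], [0, 0, -0.8, 0, 0]]

```text
t: 13.75
tool_pos: [533.8, -362.2, 28.3]
eef_rot: [0.017, 1.0, -0.002, -0.007]
force: [-1.4, -0.3, -0.4]
opening: 12.3
```

Emit:
apply_moves:
  commands:
    - [[0, 0, -0.6, 0, 0], [0, 0, -0.6, 0, 0], [0, 0, -0.6, 0, 0]]
  newtons: 20

```text
t: 14.0
tool_pos: [533.8, -362.3, 27.9]
eef_rot: [0.017, 1.0, -0.002, -0.007]
force: [-2.5, -0.3, -0.3]
opening: 12.4
```

Emit:
apply_moves:
  commands:
    - [[0, 0, 0, 0, 25], [0, 0, 0, 0, 35], [0, 0, 0, 0, 60], [0, 0, 0, 0, 60], [0, 0, 0, 0, 60]]

```text
t: 14.42
tool_pos: [534.1, -362.4, 28.1]
eef_rot: [0.017, 1.0, -0.002, -0.007]
force: [0.7, -0.0, 0.8]
opening: 51.2
```

```bash
python3 - <<'E'
from h import *
st=rep(0);c=arm.capture("wrist");cv2.imwrite("pics/w13.png",c["pixels"][:,:,::-1])
E
```

```text
t 14.42 tool [ 534.1 -362.4   28.1] yaw -0.0034 X' 534.1 Y' -362.4 Fy' -0.0 Fx' 0.7 op 51.2
```

View pics/w13.png

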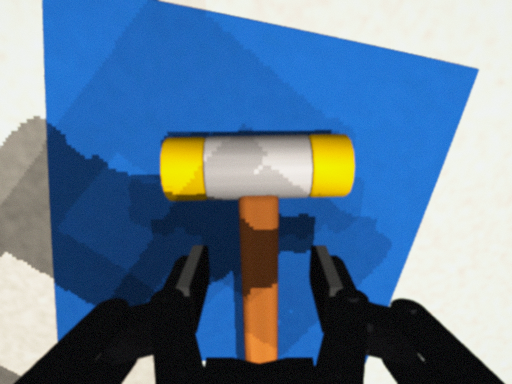

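The hammer lies on the mat (head centre at pixel 257,167), with both fingers clear of the handle. I'm lifting straight up.

Emit:
apply_moves:
  commands:
    - [[0, 0, 15, 0, 60], [0, 0, 45, 0, 60], [0, 0, 85, 0, 60], [0, 0, 125, 0, 60], [0, 0, 160, 0, 60]]

```text
t: 14.88
tool_pos: [534.3, -362.6, 192.0]
eef_rot: [0.018, 1.0, -0.002, -0.006]
force: [1.1, -0.8, 1.2]
opening: 51.3
```

Emit:
apply_moves:
  commands:
    - [[-10, -40, 10, 0, 60], [-20, -80, 20, 0, 60], [-30, -110, 20, 0, 60], [-30, -110, 20, 0, 60]]

```text
t: 15.22
tool_pos: [502.0, -479.1, 215.3]
eef_rot: [0.021, 1.0, -0.004, -0.005]
force: [0.4, -0.3, -1.0]
opening: 51.2
```

```bash
python3 - <<'E'
from h import *
st=rep(0)
c=arm.capture("top");crop(c,150,100,390,240,3.3,"pics/t14.png");c=arm.capture("side");crop(c,140,110,310,270,3.7,"pics/s14.png")
E
```

```text
t 15.22 tool [ 502.  -479.1  215.3] yaw -0.0083 X' 502.0 Y' -479.1 Fy' -0.3 Fx' 0.4 op 51.2
```

View pics/t14.png

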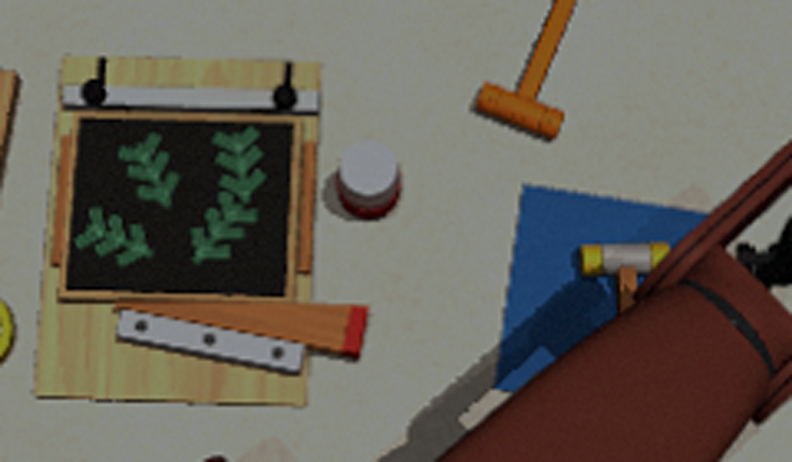

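View pics/s14.png

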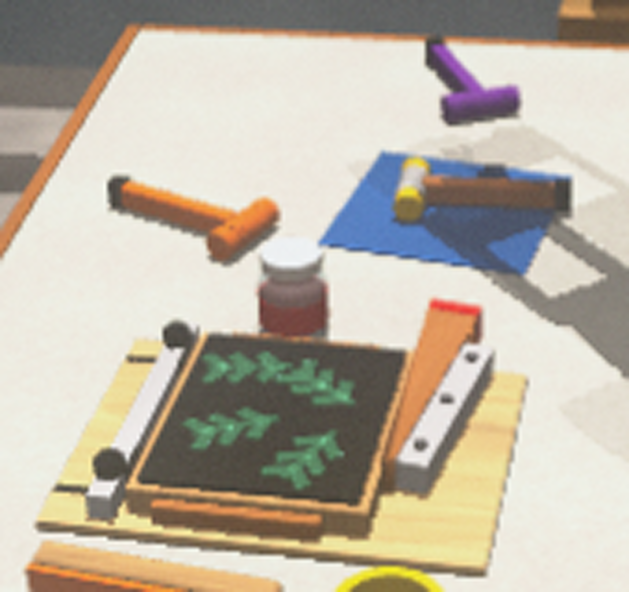

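The block is up against the stop bar and the wedge butt is at (356,332) in the top crop. The hammer lies flat on the mat, and everything else looks undisturbed.

```bash
python3 - <<'E'
from cell import arm
print(arm.sign_off())
E
```

```text
the job is handed in; nothing more can be done
None
```

I drove the wedge in until it stopped and sat tight, then laid the hammer back flat on the mat and handed the job in at about 15 s of the 54 s allowed.

- **Tapping:** I gave the wedge seven separate light taps, backing the hammer off each time. The first six drove it about 50 mm at roughly 4–6 N. It bound during the sixth tap, which peaked at about 19 N. That is just over the 12–18 N needed and well under the 30 N that bruises it.
- **Tightness:** The seventh tap reached about 16 N and stopped at the same place as the sixth, so the wedge was no longer advancing.
- **Force readings:** I could only read the force at the end of each move call, so brief peaks in between went unseen.
- **Final pictures:** The block is against the stop pads, and the hammer lies flat with its head on the mat, almost where it started. I saw no change in the ink jar, stop bar or look-alikes. The gripper was clear of everything.
- **What didn't go perfectly:** The tool picked up about 0.04 rad of tilt during the taps, so one end of the head met the mat 1–2 mm early before it settled. The gripper also read about 12 mm open on the 20 mm handle, but the grip held without slipping.

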